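Seat the specimen stage and lock its cam clamp

ROBOT

A 6-joint arm with a two-finger parallel gripper is mounted at the origin on the work surface. World frame = base frame: x ahead of the robot, y to its left, z up, the work surface at z = 0. Lengths are in m, angles in rad, forces in N, time in s.
With the tool pointing down it reaches from about 0.35 to 0.875 m from the base axis. Payload 4.2 kg.
Tool frame: the origin (TCP) lies on the centre line of the jaws, within the pads' length; the fingertips stand 11 mm ahead of it and the grasp point (between the pads) lies 8 mm behind it; z points along the fingers, y is the line along which they close (so a half turn about z gives the same grasp; the last joint's range is limited). The gripper opens to 87 mm and grips with 3 to 60 N. Pads are 19 mm wide; open, the fingers measure 117 mm over their backs; the gripper's body (75 mm by 190 mm) begins 51 mm behind the grasp point.
Start: joints at [-0.949, 0.385, 0.008, 0, -1.194, -0.259], TCP at [0.222, -0.584, 0.234] pointing down, gripper open.
Joint ranges: [-3.14, 3.14], [-1.21, 2.06], [-1.07, 1.41], [-3.16, 2.05], [-2.99, -0.16], [-3.1, 3.1]. Speed limits (rad/s): [2.79, 2.79, 3.14, 3.14, 3.14, 3.14].

INTERFACE

Orientations are given as a unit quaternion [w, x, y, z].
In Python, from bench import status, vision, r gives the robot as it stands.
- The arm moves only by the tool carry_out, never from a script. Its argument "series" is a list of rows, each an object with "jaw": the gripper's target within -1 to 1 (shut at 1, half-way at 0, fully open at -1); "dp": the shift along the tool's x, y, z as a fraction of full scale, a list of three; "rotation": the turn, a rotation vector about the tool's x, y, z as a fraction of full scale, a list of three. A call has 1 to 5 rows; each row is the pose to reach, as a shift and turn from the pose commanded when the call began, along the tool's axes at that moment, turning the shorter way round; what a row does not reach only later rows make up. Full scale, the value 1, is 0.25 m for a shift and 2 pi rad for a turn. A row lasts 1/10 s, in which the tool goes at most 50 mm and 8.59 degrees, less where a joint would pass 70% of its speed; a pose out of reach is approached as far as the arm can. A call with a number of a shift or a turn outside -1 to 1 is refused whole. A call with a gripper value outside its range is refused whole. The fingers move at their own pace and stop on an object; "newtons" is the grip in N (left out, the last holds). Time passes only in rows, so rows that repeat a pose let the fingers close. It gives the time, the measured TCP pose, the force, the opening and the grip force at its end, in the units of the state.
- status.get_obs(): the state, without advancing time (a new reading comes with each control period).
- vision.read_camera(name): name is "scene" or "top"; returns the picture (480x640x3 uint8, red, green, blue); there is no depth.
- vision.camera_params(name): a dict with "vfov" (degrees; the focal length in pixels is half the picture's height over the tangent of half this angle, whatever the lens; pixels are square), "cx", "cy" (the principal point, pixels), "dist_coeffs" ([k1, k2, p1, p2, k3] as OpenCV has them; the pictures are not rectified), "T" (4x4, takes a point from camera to world coordinates). Camera axes: x right, y down, z forward; pixel columns grow to the right and rows downward; lengths in m; the calibration is good to about 2 mm. A picture is of the moment at which its call begins. camera_params takes no time and is no camera call.
- r.finish_job(): hands the job in; it is judged then, once.
The state is a dict: "time": time; "joint_positions": joint angles; "qd": joint speeds; "joint_torque": joint torques, N m; "position": TCP position; "tcp_rot": TCP orientation; "force": force on the tool from outside, world axes, zero at the start; "wrist_torque": the same for the moment, N m; "opening": finger opening in m; "grip_force": force on a finger pad.
Only numpy, scipy, OpenCV 4.12 (cv2) and the standard library are available. Lean on these libraries where they do the work, as an engineer would, in place of code of your own. Each camera call takes 0.05 s, during which the arm holds its last target. There are 200 camera calls.

TASK

The small round stage of the specimen stand has been left raised and its clamp lever open. With the lever still open, press the stage straight down until its tube is fully home and bears firmly on the stop ring (at least 8 N, never more than 35 N; the ring is set differently each time, so feel for it), then swing the cam lever all the way round over centre until it is fully closed and grips the tube, never pushing on the lever with more than 25 N. Leave the other things on the bench where they are and let go of everything.

Things in the scene. Friction and masses are not known exactly. Their poses are not given: they have to be found in the camera images.
- column: The fixed stand: white base plate 18 mm thick (200 x 220 mm: 140 mm to -x of its frame, 60 to +x, 110 each side), upright aluminium tube 29 mm across. Origin on the tube's vertical axis at bench level; z up; -x points from the axis to the lever's pivot.
- collar: The fixed black clamp collar, 42 mm across, 70 to 96 mm above the bench, with the steel stop ring (36 mm across) it carries round the tube. The stop ring is screwed to a height that differs each time: its upper face stands 98 to 110 mm above the bench and is not measured. It does not give: met at 10 mm/s the blow is some 20 N, at 20 mm/s over 30 N. Origin: on the column's axis at bench level.
- stage: Steel tube 18 mm across, sliding only up and down in the column, with a hub (30 mm across, 10 high) and on it a black round plate (56 mm across, 8 thick). Origin: centre of the hub's underside, which lands on the stop ring, 98 to 110 mm above the bench; starts at 122 to 140 mm. 190 to 310 g; 4.5 N of friction holds it where left, so 1 to 3 N push it down until it meets the rigid ring.
- stage_top (a point): Centre of the flat upper face of the stage's round plate, the place to press: 18 mm above stage's origin, so 116 to 128 mm above the bench when fully home.
- lever (a joint): Cam lever angle: 0 open, 2.5 rad closed (hard stop); swings level, clockwise from above as it closes. Starts at 0 to 0.3 and stays there; from 0.5 on a spring throws it back open if let go. Hardest at 1.2 to 1.8 (0.6 N m; 8 to 13 N at 60 mm); dead centre 2.25, then it snaps to 2.5. It points 1.3 rad from the column's -x towards -y at 0, 1.2 rad towards +y when closed.
- lever_pivot (a point): Centre of the lever's pivot pin (steel hub 24 mm across and 26 mm high), 83 mm above the bench, 45 mm from the column's axis on its -x side.
- lever_tip (a point): Centre of the round knob (16 mm across, 20 mm high) at the lever's free end, 78 mm from the pivot, 83 mm above the bench.
- grip: The lever's black handle bar with the end knob: 9 mm thick, 18 mm high (74 to 92 mm above the bench), running from the pivot hub to 86 mm from the pivot. Origin at the pivot, 83 mm above the bench; its x axis points along the bar to the tip. Push it sideways, 55 to 75 mm from the pivot.
- jaw: Small steel jaw in the clamp, driven by the cam through a link; it moves about 11 mm towards the tube and presses on it with about 30 N when the lever is closed. Not to be handled. Origin: the jaw's rear, 14 to 26 mm from the column's axis.
- dish: Bystander: closed clear petri dish, 62 mm across, 14 mm high, lying on the stand's base plate under the lever's swing. Origin: centre of its underside.
- dishes: Bystander: stack of four clear petri dishes, 62 mm across, 58 mm high, beside the stand. Origin: centre of its underside.
- tub: Bystander: clear culture tub with white lid, 114 mm across, 75 mm high, behind the stand. Origin: centre of its underside.
- bottle: Bystander: bottle with blue cap, 54 mm across, 115 mm high, behind the stand. Origin: centre of its underside.
- spatula: Bystander: steel spatula, 170 mm long, lying on the bench. Origin: centre of its underside.
- forceps: Bystander: steel forceps, 130 mm long, lying on the bench. Origin: centre of its underside.
- rack: Bystander: rack of blue-capped tubes, 205 x 85 mm, 108 mm high. Origin: centre of its underside.

How it is judged:
On the way, in this order (a step that is already met when the one before it is completed fails the run):
1. with the lever still open (under 1 rad) the stage is home and bears on the stop ring with more than 8 N (contact force between stage and collar above 8 N and value of joint lever below 1 rad), for 0.1 s.
2. the lever is over centre and closed (past 2.4 rad) (value of joint lever above 2.4 rad), for 0.2 s.
At the end, for the whole second after the job is handed in: The stage still rests in contact on its stop ring, the lever is closed past centre (over 2.4 of 2.5 rad), the jaw grips the tube with more than 20 N, and all is at rest (contact force between stage and collar above 0.3 N and value of joint lever above 2.4 rad and contact force between jaw and stage above 20 N and linear speed of stage below 0.01 m/s and velocity of joint lever between -0.1 and 0.1 rad/s); the robot touches nothing.
It fails at once if the stage is pressed on its stop ring with more than 35 N (contact force between stage and collar above 35 N).
It fails at once if the lever's handle is pushed with more than 25 N (contact force between any of the fingers, the arm and grip above 25 N).
It fails at once if a bystander is shifted by more than 20 mm (distance of any of dish, dishes, tub, bottle, spatula, forceps, rack from where it was at the start of the episode above 0.02 m).
It also fails if it takes over 51 s, if anything falls off the work surface, if the arm or the gripper's body presses on something with over 40 N, if the wrist force passes 120 N, or if a joint passes its speed limit or range.

## Working session

There is one attempt and no reset: what is moved stays moved. The work goes in short steps, Python scripts to look and compute and a tool call to move; the robot and the scene stay as the last step left them, time stands still between calls to the robot, and variables do not carry over. Pictures are saved under pics/ and viewed, at most 10 in all, crops included, and the job is handed in when it is done.

Besides the shell and the picture viewer there is one more tool, called after "Call:" by a JSON object that holds its "fn" and its "kwargs", one argument or row to a line. carry_out: Moves the arm, as the interface text tells. Its arguments: {"type":"object","properties":{"series":{"type":"array"},"newtons":{"type":"number"}},"required":["series"]}

```bash
ls; mkdir -p pics; python3 - <<'E'
from bench import status, vision, r
import cv2,numpy as np
for n in ("scene","top"):
    im=vision.read_camera(n); cv2.imwrite(f"pics/{n}0.png",im[:,:,::-1]); p=vision.camera_params(n); print(n,p)
o=status.get_obs(); print({k:np.round(v,4) for k,v in o.items()})
E
```

```text
pics
scene {'vfov': 43.64631280876536, 'cx': 319.8875545689142, 'cy': 248.77879664589534, 'dist_coeffs': array([-0.03894971,  0.        ,  0.        ,  0.        ,  0.        ]), 'T': array([[-0.80764039,  0.4715237 , -0.35409376,  0.94881029],
       [ 0.58964732,  0.65163772, -0.47716278,  0.49869618],
       [ 0.00574729, -0.59416638, -0.80432163,  0.91325981],
       [ 0.        ,  0.        ,  0.        ,  1.        ]])}
top {'vfov': 43.09140290860527, 'cx': 304.2119036982458, 'cy': 236.84150300591472, 'dist_coeffs': array([-0.09870319,  0.        ,  0.        ,  0.        ,  0.        ]), 'T': array([[ 0.01264469, -0.99015135,  0.13942889,  0.43971217],
       [-0.99986895, -0.01111072,  0.01177469, -0.01370339],
       [-0.01010957, -0.1395595 , -0.99016208,  1.18690687],
       [ 0.        ,  0.        ,  0.        ,  1.        ]])}
{'time': np.float64(0.1), 'joint_positions': array([-9.494e-01,  3.855e-01,  6.800e-03, -4.000e-04, -1.194e+00,
       -2.586e-01]), 'qd': array([ 0.0001, -0.0019,  0.0044,  0.0014,  0.    ,  0.0016]), 'joint_torque': array([-7.00000e-04, -3.91691e+01,  1.87935e+01,  4.23190e+00,
        1.35000e-02, -1.00000e-04]), 'position': array([ 0.2216, -0.5838,  0.2326]), 'tcp_rot': array([-2.000e-04, -1.803e-01,  9.836e-01,  9.000e-04]), 'force': array([ 0.0482, -0.1871, -0.1164]), 'wrist_torque': array([0.047 , 0.0329, 0.0557]), 'grip_force': np.float64(0.0), 'opening': np.float64(0.0871)}
```

View pics/scene0.png

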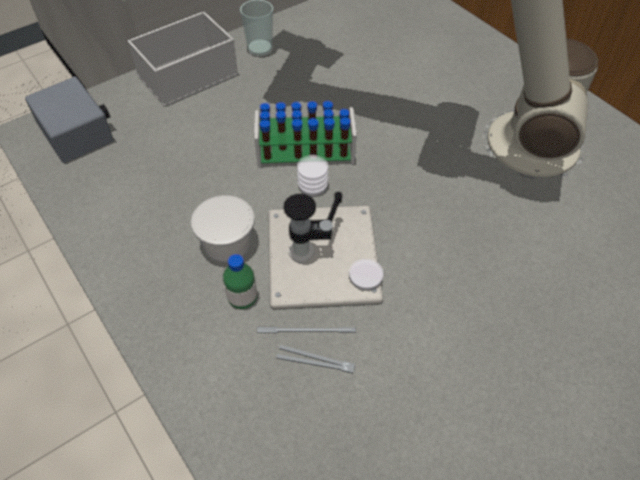

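View pics/top0.png

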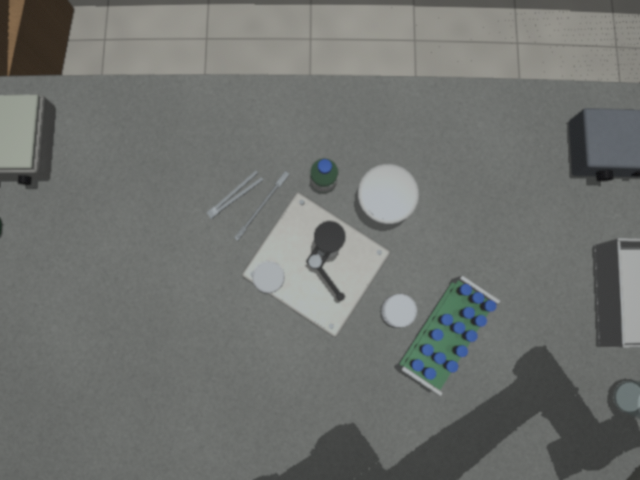

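The scene view shows the stand at about (325,255), with the black plate at (300,207) and the lever knob at (338,197). In the top view the plate is at (329,237), the pivot at (315,260), the knob at (339,296), the dish on the base at (268,277) and the stack at (399,310).

```bash
cat > h.py <<'E'
import cv2,numpy as np
from bench import status,vision,r
P={n:vision.camera_params(n) for n in("scene","top")}
def K(n):
    f=240/np.tan(np.radians(P[n]["vfov"])/2); return np.array([[f,0,P[n]["cx"]],[0,f,P[n]["cy"]],[0,0,1]])
def rays(n,px):
    u=cv2.undistortPoints(np.array(px,float).reshape(-1,1,2),K(n),P[n]["dist_coeffs"]).reshape(-1,2)
    T=P[n]["T"]; return T[:3,3],np.c_[u,np.ones(len(u))]@T[:3,:3].T
def plane(n,px,z):
    o,d=rays(n,px); return o+d*((z-o[2])/d[:,2])[:,None]
def tri(a,b):
    A=0;B=0
    for n,p in(("scene",a),("top",b)):
        o,d=rays(n,[p]); d=d[0]/np.linalg.norm(d); M=np.eye(3)-np.outer(d,d); A=A+M;B=B+M@o
    return np.linalg.solve(A,B)
def proj(n,X):
    Ti=np.linalg.inv(P[n]["T"]); return cv2.projectPoints(np.array(X,float).reshape(-1,1,3),cv2.Rodrigues(Ti[:3,:3])[0],Ti[:3,3],K(n),P[n]["dist_coeffs"])[0].reshape(-1,2)
E
python3 - <<'E'
from h import *
ims={n:cv2.imread(f"pics/{n}0.png") for n in P}
for n,seed,box in(("top",(345,225),(230,180,400,345)),("scene",(340,285),(255,195,395,315))):
    im=ims[n]; hsv=cv2.cvtColor(im,cv2.COLOR_BGR2HSV); x0,y0,x1,y1=box
    m=np.zeros(im.shape[:2],np.uint8); g=hsv[...,2]; print(n,'seed',im[285,340] if n=='scene' else im[275,360])
    m[y0:y1,x0:x1]=((g>150)[y0:y1,x0:x1]*255)
    m=cv2.morphologyEx(m,cv2.MORPH_OPEN,np.ones((3,3)))
    c=max(cv2.findContours(m,cv2.RETR_EXTERNAL,cv2.CHAIN_APPROX_NONE)[0],key=cv2.contourArea)
    w=plane(n,c.reshape(-1,2),0.018)[:,:2]; rc=cv2.minAreaRect(w.astype(np.float32)); print(rc, cv2.boxPoints(rc).round(4).tolist())
    dk=np.zeros_like(m); dk[y0:y1,x0:x1]=(g<60)[y0:y1,x0:x1]*255
    a=im[y0:y1,x0:x1].copy(); cv2.imwrite(f"pics/{n}c.png",cv2.resize(a,None,fx=4.5,fy=4.5,interpolation=cv2.INTER_CUBIC)[:600,:800])
    d=cv2.erode(dk,np.ones((9,9)) if n=='top' else np.ones((7,7))); d=cv2.dilate(d,np.ones((9,9)) if n=='top' else np.ones((7,7)))
    for q in cv2.findContours(d,cv2.RETR_EXTERNAL,cv2.CHAIN_APPROX_NONE)[0]: print('dark',cv2.contourArea(q),cv2.minAreaRect(q))
E
```

```text
top seed [172 176 175]
((0.5516493320465088, -0.02141578495502472), (0.21275198459625244, 0.19705834984779358), 57.37752151489258) [[0.41130000352859497, -0.05790000036358833], [0.5773000121116638, -0.16410000622272491], [0.6919999718666077, 0.01510000042617321], [0.5260000228881836, 0.12129999697208405]]
scene seed [189 198 203]
((0.5517666339874268, -0.021173611283302307), (0.2197725474834442, 0.20650826394557953), 57.40822982788086) [[0.40560001134872437, -0.05810000002384186], [0.5795999765396118, -0.16940000653266907], [0.6980000138282776, 0.015799999237060547], [0.5239999890327454, 0.12700000405311584]]
dark 266.0 ((311.7972106933594, 235.2324676513672), (11.217326164245605, 36.96977615356445), 80.90972137451172)
dark 595.5 ((299.5, 207.5), (25.0, 29.0), 90.0)
```

View pics/topc.png

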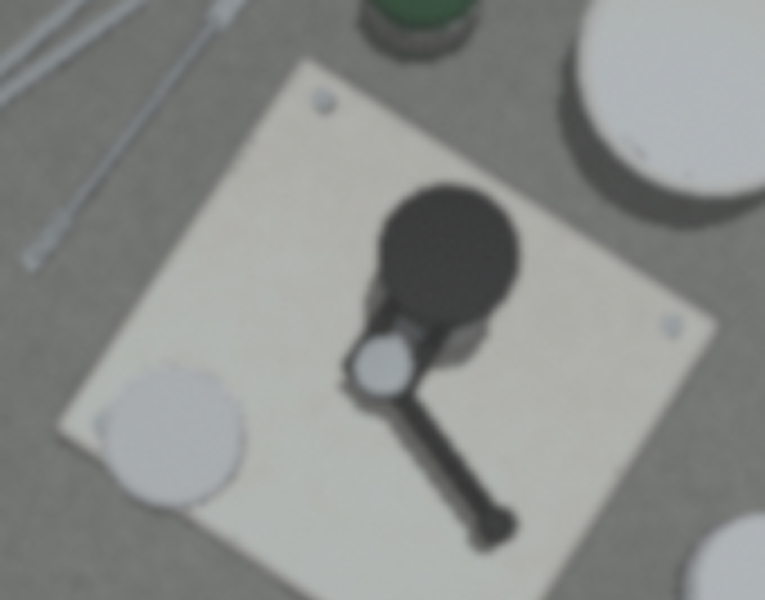

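View pics/scenec.png

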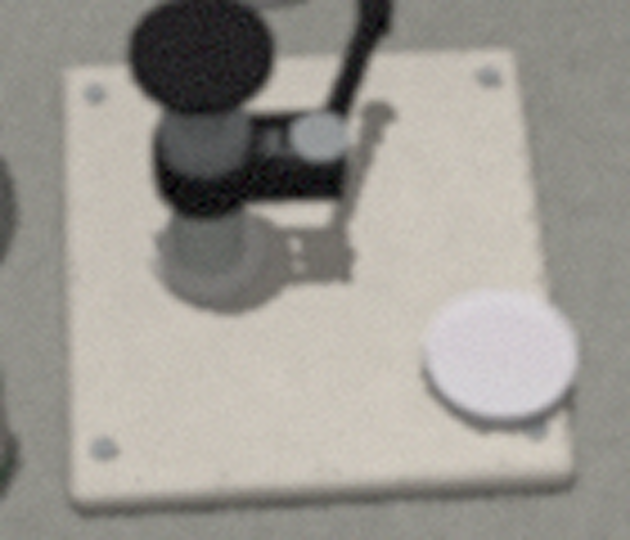

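```bash
python3 - <<'E'
from h import *
s=tri((299.7,207),(329.8,236.7)); print('stage',s)
pv=tri((326.1,225),(315.3,261.1)); print('pivot',pv, plane('top',[(315.3,261.1)],.096), plane('scene',[(326.1,225)],.096))
ax=np.array([.5517,-.0213])+.04*np.array([.8425,-.5387]); print('axis',ax,'pivot',ax-.045*np.array([.8425,-.5387]))
kn=plane('top',[(340,296.7)],.093); print('knob',kn,plane('scene',[(338,197)],.093))
print('dish',plane('top',[(268.5,276.5)],.032),'stack',plane('top',[(399.5,310.5)],.058))
for n,p in (('top',(388,193)),('scene',(223,217))): print('tub',plane(n,[p],.075))
print('bottle',plane('top',[(325,166)],.115),plane('scene',[(236,262)],.115))
print('rack',plane('top',[(452,330)],.1))
E
```

```text
stage [ 0.58721502 -0.04581068  0.14686647]
pivot [ 0.5495683  -0.02141852  0.09586734] [[ 0.54939975 -0.02127387  0.096     ]] [[ 0.54977861 -0.02148816  0.096     ]]
axis [ 0.5854   -0.042848] pivot [ 0.5474875 -0.0186065]
knob [[ 0.48603951 -0.06626454  0.093     ]] [[ 0.49198051 -0.06316571  0.093     ]]
dish [[0.52532893 0.06705868 0.032     ]] stack [[ 0.46317348 -0.17814096  0.058     ]]
tub [[ 0.68075118 -0.15597105  0.075     ]]
tub [[ 0.67967066 -0.15914106  0.075     ]]
bottle [[ 0.72075104 -0.03699974  0.115     ]] [[ 0.72388838 -0.03335625  0.115     ]]
rack [[ 0.42847194 -0.2656274   0.1       ]]
```

```bash
cat >> h.py <<'E'
from scipy.spatial.transform import Rotation as R
def pose():
    o=status.get_obs(); q=o["tcp_rot"]; return o["position"],R.from_quat(np.r_[q[1:],q[0]]),o
def Rdown(yaw): # tool x at yaw (deg), z down
    c,s=np.cos(np.radians(yaw)),np.sin(np.radians(yaw)); return R.from_matrix(np.array([[c,s,0],[s,-c,0],[0,0,-1.]]))
def go(p,yaw,frm=None):
    P0,R0,_=pose() if frm is None else (*frm,0)
    return (R0.inv().apply(np.array(p)-P0)/.25).round(4).tolist(), ((R0.inv()*Rdown(yaw)).as_rotvec()/2/np.pi).round(4).tolist()
E
python3 - <<'E'
from h import *
p,Ra,o=pose(); a=np.array(p); t=np.array([.587,-.0455,.185])
print(go([*(a+(t-a)*.36)[:2],.2326],-115)); print(go([*(a+(t-a)*.36)[:2],.2326],-159.2))
E
```

```text
([-0.7669, 0.5382, 0.0009], [0.0003, 0.0001, -0.1228])
([-0.7669, 0.5382, 0.0009], [0.0003, -0.0, -0.0001])
```

Call:
{"fn": "carry_out", "kwargs": {
  "series": [
    {"jaw": 1, "dp": [-0.71, 0.5, 0], "rotation": [0, 0, 0]},
    {"jaw": 1, "dp": [-0.71, 0.5, 0], "rotation": [0, 0, 0]},
    {"jaw": 1, "dp": [-0.71, 0.5, 0], "rotation": [0, 0, 0]},
    {"jaw": 1, "dp": [-0.71, 0.5, 0], "rotation": [0, 0, 0]},
    {"jaw": 1, "dp": [-0.71, 0.5, 0], "rotation": [0, 0, 0]}
  ],
  "newtons": 30
}}

```text
time: 0.6
position: [0.3448, -0.4012, 0.2334]
tcp_rot: [0.0, -0.182, 0.983, 0.0]
force: [-0.0, -0.6, 0.6]
opening: 0.0551
grip_force: 0.0
```

Call:
{"fn": "carry_out", "kwargs": {
  "series": [
    {"jaw": 1, "dp": [-0.7, 0.49, 0], "rotation": [0, 0, -0.115]},
    {"jaw": 1, "dp": [-0.7, 0.49, 0], "rotation": [0, 0, -0.115]},
    {"jaw": 1, "dp": [-0.7, 0.49, 0], "rotation": [0, 0, -0.115]},
    {"jaw": 1, "dp": [-0.7, 0.49, 0], "rotation": [0, 0, -0.115]},
    {"jaw": 1, "dp": [-0.7, 0.49, 0], "rotation": [0, 0, -0.115]}
  ]
}}

```text
time: 1.1
position: [0.4654, -0.2245, 0.2333]
tcp_rot: [0.0, -0.521, 0.854, 0.0]
force: [0.1, -0.9, 0.9]
opening: 0.0149
grip_force: 0.0
```

```bash
python3 - <<'E'
from h import *
p,Ra,o=pose(); print(p,Ra.as_matrix()[:,0],o['force'],o['opening'])
print(go([.587,-.0455,.19],-70))
E
```

```text
[ 0.46541691 -0.22449445  0.23327824] [-4.57717366e-01 -8.89097598e-01 -5.23440209e-04] [ 0.06096263 -0.9407684   0.92958249] 0.0149389697373922
([-0.8591, -0.1047, 0.1736], [-0.0, 0.0001, -0.1312])
```

Call:
{"fn": "carry_out", "kwargs": {
  "series": [
    {"jaw": 1, "dp": [-0.86, -0.105, 0], "rotation": [0, 0, -0.115]},
    {"jaw": 1, "dp": [-0.86, -0.105, 0], "rotation": [0, 0, -0.115]},
    {"jaw": 1, "dp": [-0.86, -0.105, 0], "rotation": [0, 0, -0.115]},
    {"jaw": 1, "dp": [-0.86, -0.105, 0.1], "rotation": [0, 0, -0.115]},
    {"jaw": 1, "dp": [-0.86, -0.105, 0.17], "rotation": [0, 0, -0.115]}
  ]
}}

```text
time: 1.6
position: [0.5899, -0.0465, 0.1914]
tcp_rot: [-0.001, 0.789, -0.615, 0.001]
force: [0.6, 0.5, -1.0]
opening: 0.0003
grip_force: 0.0
```

Call:
{"fn": "carry_out", "kwargs": {
  "series": [
    {"jaw": 1, "dp": [0, 0, 0.04], "rotation": [0, 0, 0]},
    {"jaw": 1, "dp": [0, 0, 0.05], "rotation": [0, 0, 0]}
  ]
}}

```text
time: 1.8
position: [0.5858, -0.0499, 0.1764]
tcp_rot: [0.002, 0.785, -0.619, -0.002]
force: [0.8, -0.6, 0.3]
opening: 0.0006
grip_force: 0.0
```

```bash
python3 - <<'E'
from h import *
p,Ra,o=pose(); print(p,Ra.as_matrix()[:,0],o['force'],o['opening'],o['qd'])
im=vision.read_camera('scene'); a=im[100:300,200:440,::-1]; b=vision.read_camera('top')[150:350,220:460,::-1]
cv2.imwrite('pics/c1.png',cv2.resize(np.hstack([a,b]),(800,333),interpolation=cv2.INTER_CUBIC))
tip=p+np.array([0,0,-.011]); print(proj('scene',[tip]),proj('top',[tip]),go([.587,-.0455,.165],-70))
E
```

```text
[ 0.58575061 -0.04988308  0.17641831] [ 2.33757686e-01 -9.72294764e-01 -4.86373484e-04] [ 0.76626146 -0.60657045  0.32663875] 0.0005736524669397377 [-0.02302267 -0.01528236 -0.0065801   0.01504806  0.04575622  0.00195123]
[[299.01972447 197.84022721]] [[332.70040108 235.87530985]] ([-0.0201, -0.0068, 0.0543], [0.0001, -0.0, -0.0181])
```

View pics/c1.png

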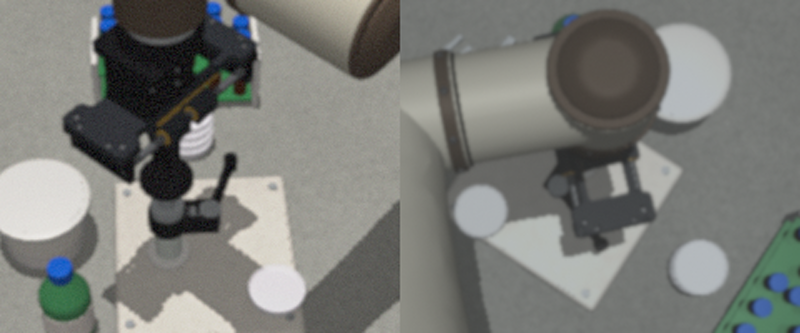

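Call:
{"fn": "carry_out", "kwargs": {
  "series": [
    {"jaw": 1, "dp": [-0.018, -0.007, 0.02], "rotation": [0, 0, -0.018]},
    {"jaw": 1, "dp": [-0.018, -0.007, 0.04], "rotation": [0, 0, -0.018]},
    {"jaw": 1, "dp": [-0.018, -0.007, 0.06], "rotation": [0, 0, -0.018]},
    {"jaw": 1, "dp": [-0.018, -0.007, 0.07], "rotation": [0, 0, -0.018]},
    {"jaw": 1, "dp": [-0.018, -0.007, 0.08], "rotation": [0, 0, -0.018]}
  ]
}}

```text
time: 2.4
position: [0.5875, -0.0458, 0.159]
tcp_rot: [0.0, 0.819, -0.574, 0.0]
force: [-2.2, -1.3, 2.2]
opening: 0.0001
grip_force: 1.0
```

Call:
{"fn": "carry_out", "kwargs": {
  "series": [
    {"jaw": 1, "dp": [0, 0, 0.01], "rotation": [0, 0, 0]},
    {"jaw": 1, "dp": [0, 0, 0.02], "rotation": [0, 0, 0]},
    {"jaw": 1, "dp": [0, 0, 0.03], "rotation": [0, 0, 0]},
    {"jaw": 1, "dp": [0, 0, 0.036], "rotation": [0, 0, 0]},
    {"jaw": 1, "dp": [0, 0, 0.038], "rotation": [0, 0, 0]}
  ]
}}

```text
time: 2.9
position: [0.5879, -0.0451, 0.1489]
tcp_rot: [-0.0, 0.819, -0.573, 0.0]
force: [0.4, -1.8, 1.9]
opening: 0.0008
grip_force: 0.9
```

Call:
{"fn": "carry_out", "kwargs": {
  "series": [
    {"jaw": 1, "dp": [0, 0, 0.004], "rotation": [0, 0, 0]},
    {"jaw": 1, "dp": [0, 0, 0.008], "rotation": [0, 0, 0]},
    {"jaw": 1, "dp": [0, 0, 0.012], "rotation": [0, 0, 0]},
    {"jaw": 1, "dp": [0, 0, 0.014], "rotation": [0, 0, 0]},
    {"jaw": 1, "dp": [0, 0, 0.015], "rotation": [0, 0, 0]}
  ]
}}

```text
time: 3.4
position: [0.5879, -0.0451, 0.1453]
tcp_rot: [-0.0, 0.82, -0.573, 0.0]
force: [-0.0, -1.4, 1.8]
opening: 0.0005
grip_force: 0.9
```

Call:
{"fn": "carry_out", "kwargs": {
  "series": [
    {"jaw": 1, "dp": [0, 0, 0.0015], "rotation": [0, 0, 0]},
    {"jaw": 1, "dp": [0, 0, 0.003], "rotation": [0, 0, 0]},
    {"jaw": 1, "dp": [0, 0, 0.0045], "rotation": [0, 0, 0]},
    {"jaw": 1, "dp": [0, 0, 0.006], "rotation": [0, 0, 0]},
    {"jaw": 1, "dp": [0, 0, 0.0075], "rotation": [0, 0, 0]}
  ]
}}

```text
time: 3.9
position: [0.5878, -0.0451, 0.1435]
tcp_rot: [-0.0, 0.819, -0.573, 0.0]
force: [1.6, -0.1, 2.0]
opening: 0.0003
grip_force: 0.9
```

Call:
{"fn": "carry_out", "kwargs": {
  "series": [
    {"jaw": 1, "dp": [0, 0, 0.0015], "rotation": [0, 0, 0]},
    {"jaw": 1, "dp": [0, 0, 0.003], "rotation": [0, 0, 0]},
    {"jaw": 1, "dp": [0, 0, 0.0045], "rotation": [0, 0, 0]},
    {"jaw": 1, "dp": [0, 0, 0.006], "rotation": [0, 0, 0]},
    {"jaw": 1, "dp": [0, 0, 0.0075], "rotation": [0, 0, 0]}
  ]
}}

```text
time: 4.4
position: [0.5878, -0.0451, 0.1416]
tcp_rot: [-0.0, 0.82, -0.573, 0.0]
force: [0.3, -1.2, 1.0]
opening: 0.0004
grip_force: 0.9
```

Call:
{"fn": "carry_out", "kwargs": {
  "series": [
    {"jaw": 1, "dp": [0, 0, 0.0015], "rotation": [0, 0, 0]},
    {"jaw": 1, "dp": [0, 0, 0.003], "rotation": [0, 0, 0]},
    {"jaw": 1, "dp": [0, 0, 0.0045], "rotation": [0, 0, 0]},
    {"jaw": 1, "dp": [0, 0, 0.006], "rotation": [0, 0, 0]}
  ]
}}

```text
time: 4.8
position: [0.5878, -0.0451, 0.1401]
tcp_rot: [-0.0, 0.819, -0.573, 0.0]
force: [0.7, -0.6, 1.4]
opening: 0.0006
grip_force: 0.9
```

Call:
{"fn": "carry_out", "kwargs": {
  "series": [
    {"jaw": 1, "dp": [0, 0, 0.0012], "rotation": [0, 0, 0]},
    {"jaw": 1, "dp": [0, 0, 0.0024], "rotation": [0, 0, 0]},
    {"jaw": 1, "dp": [0, 0, 0.0036], "rotation": [0, 0, 0]},
    {"jaw": 1, "dp": [0, 0, 0.0048], "rotation": [0, 0, 0]}
  ]
}}

```text
time: 5.2
position: [0.5878, -0.045, 0.1389]
tcp_rot: [-0.0, 0.819, -0.573, 0.0]
force: [1.4, -0.1, 1.9]
opening: 0.0012
grip_force: 0.9
```

Call:
{"fn": "carry_out", "kwargs": {
  "series": [
    {"jaw": 1, "dp": [0, 0, 0.0012], "rotation": [0, 0, 0]},
    {"jaw": 1, "dp": [0, 0, 0.0024], "rotation": [0, 0, 0]},
    {"jaw": 1, "dp": [0, 0, 0.0036], "rotation": [0, 0, 0]},
    {"jaw": 1, "dp": [0, 0, 0.0048], "rotation": [0, 0, 0]}
  ]
}}

```text
time: 5.6
position: [0.5878, -0.045, 0.1377]
tcp_rot: [-0.0, 0.819, -0.573, 0.0]
force: [1.0, -0.9, 1.5]
opening: 0.0001
grip_force: 0.9
```

Call:
{"fn": "carry_out", "kwargs": {
  "series": [
    {"jaw": 1, "dp": [0, 0, 0.0012], "rotation": [0, 0, 0]},
    {"jaw": 1, "dp": [0, 0, 0.0024], "rotation": [0, 0, 0]},
    {"jaw": 1, "dp": [0, 0, 0.0036], "rotation": [0, 0, 0]},
    {"jaw": 1, "dp": [0, 0, 0.0048], "rotation": [0, 0, 0]}
  ]
}}

```text
time: 6.0
position: [0.5877, -0.0451, 0.1365]
tcp_rot: [0.0, 0.82, -0.573, -0.0]
force: [0.8, 1.4, 3.5]
opening: 0.0002
grip_force: 1.8
```

Call:
{"fn": "carry_out", "kwargs": {
  "series": [
    {"jaw": 1, "dp": [0, 0, 0.0012], "rotation": [0, 0, 0]},
    {"jaw": 1, "dp": [0, 0, 0.0024], "rotation": [0, 0, 0]}
  ]
}}

```text
time: 6.2
position: [0.5877, -0.0451, 0.1365]
tcp_rot: [-0.0, 0.82, -0.573, 0.0]
force: [-0.3, 1.0, 7.1]
opening: 0.0004
grip_force: 3.3
```

Call:
{"fn": "carry_out", "kwargs": {
  "series": [
    {"jaw": 1, "dp": [0, 0, 0.0012], "rotation": [0, 0, 0]},
    {"jaw": 1, "dp": [0, 0, 0.0024], "rotation": [0, 0, 0]},
    {"jaw": 1, "dp": [0, 0, 0.0036], "rotation": [0, 0, 0]}
  ]
}}

```text
time: 6.5
position: [0.5877, -0.0451, 0.1364]
tcp_rot: [-0.0, 0.82, -0.573, 0.0]
force: [-2.2, 0.3, 10.0]
opening: 0.0003
grip_force: 5.1
```

Call:
{"fn": "carry_out", "kwargs": {
  "series": [
    {"jaw": 1, "dp": [0, 0, 0.0012], "rotation": [0, 0, 0]},
    {"jaw": 1, "dp": [0, 0, 0.0024], "rotation": [0, 0, 0]},
    {"jaw": 1, "dp": [0, 0, 0.0036], "rotation": [0, 0, 0]},
    {"jaw": 1, "dp": [0, 0, 0.0048], "rotation": [0, 0, 0]}
  ]
}}

```text
time: 6.9
position: [0.5878, -0.0451, 0.1364]
tcp_rot: [-0.0, 0.82, -0.573, 0.001]
force: [-4.0, 1.9, 15.4]
opening: 0.0004
grip_force: 7.6
```

Call:
{"fn": "carry_out", "kwargs": {
  "series": [
    {"jaw": 1, "dp": [0, 0, 0.0012], "rotation": [0, 0, 0]},
    {"jaw": 1, "dp": [0, 0, 0.0024], "rotation": [0, 0, 0]},
    {"jaw": 1, "dp": [0, 0, 0.0024], "rotation": [0, 0, 0]},
    {"jaw": 1, "dp": [0, 0, 0.0024], "rotation": [0, 0, 0]}
  ]
}}

```text
time: 7.3
position: [0.5877, -0.0451, 0.1364]
tcp_rot: [-0.0, 0.82, -0.573, 0.001]
force: [-4.8, 1.5, 15.8]
opening: 0.0004
grip_force: 8.2
```

Call:
{"fn": "carry_out", "kwargs": {
  "series": [
    {"jaw": 1, "dp": [0, 0, -0.005], "rotation": [0, 0, 0]},
    {"jaw": 1, "dp": [0, 0, -0.02], "rotation": [0, 0, 0]},
    {"jaw": 1, "dp": [0, 0, -0.1], "rotation": [0, 0, 0]},
    {"jaw": 1, "dp": [0, 0, -0.15], "rotation": [0, 0, 0]},
    {"jaw": 1, "dp": [0, 0, -0.15], "rotation": [0, 0, 0]}
  ]
}}

```text
time: 7.8
position: [0.5885, -0.045, 0.1721]
tcp_rot: [-0.001, 0.82, -0.573, 0.001]
force: [-0.0, -0.8, -0.2]
opening: 0.0004
grip_force: 0.0
```

```bash
cat >> h.py <<'E'
PV=np.array([.5496,-.0214])
def lev(th,gap=0,z=.087,tilt=8,rc=68):
    t=np.radians(th); er=np.array([np.cos(t),np.sin(t)]); en=np.array([-er[1],er[0]]); a=np.radians(tilt)
    c=-9.5*np.array([np.sin(a),np.cos(a)])+15*np.array([np.cos(a),-np.sin(a)])
    p=PV+((rc-c[0])*er+(4.5+gap-c[1])*en)/1000; return [*p,z],th+90-tilt
E
python3 - <<'E'
from h import *
p,Ra,o=pose(); print(p,o['force'],Ra.as_matrix()[:,2]); t,y=lev(240,z=p[2]); print(t,y,go(t,y))
cv2.imwrite('pics/c2.png',cv2.resize(vision.read_camera('scene')[120:300,240:420,::-1],(540,540),interpolation=cv2.INTER_CUBIC))
E
```

```text
[ 0.58850516 -0.04504816  0.1721391 ] [-0.04347041 -0.80185534 -0.24339158] [ 2.92370473e-03  3.69207684e-04 -9.99995658e-01]
[np.float64(0.5362181386061786), np.float64(-0.07656835016883475), np.float64(0.17213909595433263)] 322 ([0.0466, 0.2397, -0.0007], [-0.0004, -0.0002, -0.0887])
```

View pics/c2.png

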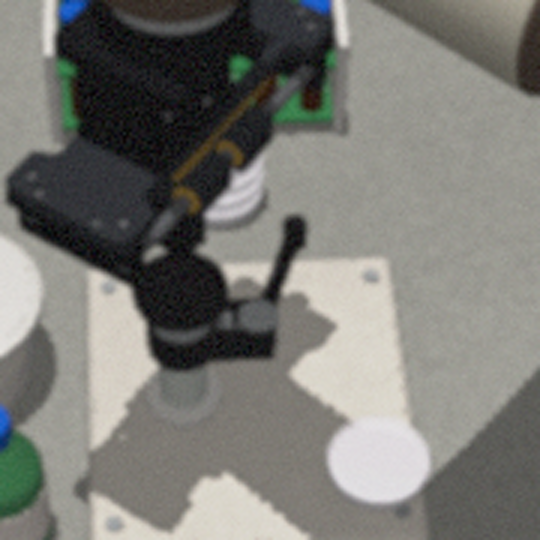

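The stage plate is now down, at crop (180,290), just above the collar. The lever is still open, with its knob at (294,230).

Call:
{"fn": "carry_out", "kwargs": {
  "series": [
    {"jaw": 1, "dp": [0.016, 0.08, 0], "rotation": [0, 0, -0.023]},
    {"jaw": 1, "dp": [0.032, 0.16, 0], "rotation": [0, 0, -0.046]},
    {"jaw": 1, "dp": [0.047, 0.24, 0], "rotation": [0, 0, -0.069]},
    {"jaw": 1, "dp": [0.047, 0.24, 0], "rotation": [0, 0, -0.089]},
    {"jaw": 1, "dp": [0.047, 0.24, 0], "rotation": [0, 0, -0.089]}
  ]
}}

```text
time: 8.35
position: [0.5343, -0.077, 0.1697]
tcp_rot: [0.0, 0.946, -0.325, -0.001]
force: [1.0, -0.5, -0.8]
opening: 0.0006
grip_force: 0.0
```

```bash
python3 - <<'E'
from h import *
p,Ra,o=pose(); t,y=lev(240); print(p,t,y,go(t,y))
E
```

```text
[ 0.53430669 -0.07701508  0.16972218] [np.float64(0.5362181386061786), np.float64(-0.07656835016883475), 0.087] 322 ([0.0055, -0.0065, 0.3309], [0.0002, 0.0003, 0.0001])
```

Call:
{"fn": "carry_out", "kwargs": {
  "series": [
    {"jaw": 1, "dp": [0, 0, 0.09], "rotation": [0, 0, 0]},
    {"jaw": 1, "dp": [0, 0, 0.18], "rotation": [0, 0, 0]},
    {"jaw": 1, "dp": [0, 0, 0.26], "rotation": [0, 0, 0]},
    {"jaw": 1, "dp": [0, 0, 0.325], "rotation": [0, 0, 0]},
    {"jaw": 1, "dp": [0, 0, 0.33], "rotation": [0, 0, 0]}
  ]
}}

```text
time: 8.85
position: [0.5335, -0.0767, 0.0852]
tcp_rot: [0.001, 0.945, -0.326, -0.003]
force: [-0.3, 0.1, 0.1]
opening: 0.0004
grip_force: 0.0
```

```bash
cat > nx.py <<'E'
import sys
from h import *
p,Ra,o=pose(); print(p.round(4),o['force'].round(1))
if len(sys.argv)>3: print(np.round(np.degrees(np.arctan2(*(Ra.as_matrix()[:2,0][::-1]))),1))
for th in map(float,sys.argv[1:]): print(th,go(*lev(th)))
E
python3 nx.py 236 232 228 224 220
python3 - <<'E'
from h import *
cv2.imwrite('pics/c3.png',cv2.resize(vision.read_camera('scene')[120:300,240:420,::-1],(540,540),interpolation=cv2.INTER_CUBIC))
E
```

```text
[ 0.5335 -0.0767  0.0852] [-0.3  0.1  0.1]
-38.1
236.0 ([-0.0065, -0.0009, -0.0071], [0.0007, 0.0008, 0.0109])
232.0 ([-0.0215, 0.0041, -0.007], [0.0007, 0.0007, 0.0221])
228.0 ([-0.0369, 0.008, -0.0069], [0.0008, 0.0007, 0.0332])
224.0 ([-0.0524, 0.0109, -0.0068], [0.0008, 0.0007, 0.0443])
220.0 ([-0.0682, 0.0127, -0.0067], [0.0008, 0.0006, 0.0554])
```

View pics/c3.png

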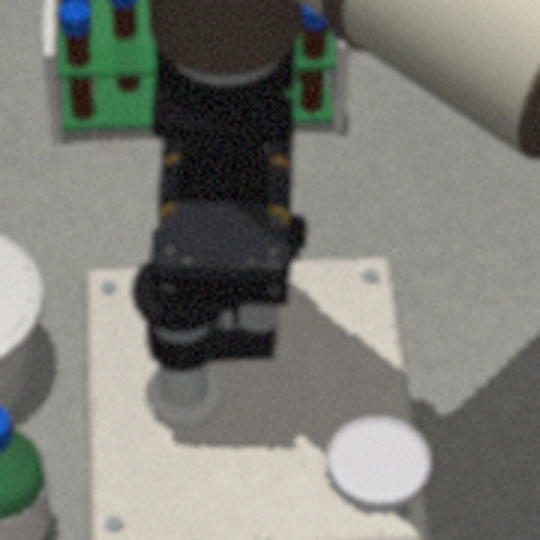

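The fingers are down behind the lever. The knob is still visible at crop (295,232) and nothing has been touched, so I start the swing slowly.

Call:
{"fn": "carry_out", "kwargs": {
  "series": [
    {"jaw": 1, "dp": [-0.0065, 0, -0.003], "rotation": [0, 0, 0.011]},
    {"jaw": 1, "dp": [-0.0215, 0.004, -0.005], "rotation": [0, 0, 0.022]},
    {"jaw": 1, "dp": [-0.037, 0.008, -0.007], "rotation": [0, 0, 0.033]},
    {"jaw": 1, "dp": [-0.0525, 0.011, -0.007], "rotation": [0, 0, 0.0445]},
    {"jaw": 1, "dp": [-0.068, 0.0125, -0.007], "rotation": [0, 0, 0.0555]}
  ]
}}

```text
time: 9.4
position: [0.5207, -0.0686, 0.0909]
tcp_rot: [-0.001, 0.874, -0.486, 0.001]
force: [-0.3, 0.2, -1.2]
opening: 0.0004
grip_force: 0.0
```

```bash
python3 nx.py 217 214 211 208 205
```

```text
[ 0.5207 -0.0686  0.0909] [-0.3  0.2 -1.2]
-58.1
217.0 ([-0.0161, 0.0137, 0.0158], [-0.0003, -0.0001, 0.008])
214.0 ([-0.0272, 0.0177, 0.0157], [-0.0003, -0.0001, 0.0163])
211.0 ([-0.0386, 0.0212, 0.0157], [-0.0003, -0.0001, 0.0247])
208.0 ([-0.0501, 0.0241, 0.0157], [-0.0003, -0.0001, 0.033])
205.0 ([-0.0618, 0.0264, 0.0157], [-0.0003, -0.0001, 0.0413])
```

Call:
{"fn": "carry_out", "kwargs": {
  "series": [
    {"jaw": 1, "dp": [-0.014, 0.009, 0.004], "rotation": [0, 0, 0.008]},
    {"jaw": 1, "dp": [-0.026, 0.015, 0.007], "rotation": [0, 0, 0.016]},
    {"jaw": 1, "dp": [-0.038, 0.02, 0.01], "rotation": [0, 0, 0.0245]},
    {"jaw": 1, "dp": [-0.05, 0.024, 0.012], "rotation": [0, 0, 0.033]},
    {"jaw": 1, "dp": [-0.062, 0.026, 0.012], "rotation": [0, 0, 0.041]}
  ]
}}

```text
time: 9.9
position: [0.5082, -0.0591, 0.0886]
tcp_rot: [-0.001, 0.805, -0.593, 0.002]
force: [0.4, -2.6, 0.3]
opening: 0.0005
grip_force: 1.3
```

```bash
python3 nx.py 202 199 196 193 190
```

```text
[ 0.5082 -0.0591  0.0886] [ 0.4 -2.6  0.3]
-72.8
202.0 ([-0.013, 0.009, 0.0062], [-0.0007, -0.0002, 0.0089])
199.0 ([-0.0242, 0.013, 0.0061], [-0.0007, -0.0002, 0.0173])
196.0 ([-0.0356, 0.0164, 0.0061], [-0.0007, -0.0002, 0.0256])
193.0 ([-0.0471, 0.0192, 0.0061], [-0.0007, -0.0002, 0.0339])
190.0 ([-0.0588, 0.0214, 0.0061], [-0.0007, -0.0002, 0.0423])
```

Call:
{"fn": "carry_out", "kwargs": {
  "series": [
    {"jaw": 1, "dp": [-0.013, 0.006, 0.003], "rotation": [0, 0, 0.009]},
    {"jaw": 1, "dp": [-0.024, 0.012, 0.005], "rotation": [0, 0, 0.017]},
    {"jaw": 1, "dp": [-0.0355, 0.016, 0.006], "rotation": [0, 0, 0.0255]},
    {"jaw": 1, "dp": [-0.047, 0.019, 0.006], "rotation": [0, 0, 0.034]},
    {"jaw": 1, "dp": [-0.059, 0.0215, 0.006], "rotation": [0, 0, 0.042]}
  ]
}}

```text
time: 10.4
position: [0.4994, -0.0468, 0.0875]
tcp_rot: [-0.002, 0.72, -0.694, 0.002]
force: [2.3, -3.9, 1.5]
opening: 0.0007
grip_force: 2.3
```

```bash
python3 nx.py 187 184 181 178 175
```

```text
[ 0.4994 -0.0468  0.0875] [ 2.3 -3.9  1.5]
-87.9
187.0 ([-0.0119, 0.0071, 0.0018], [-0.0009, -0.0001, 0.0086])
184.0 ([-0.0231, 0.0111, 0.0017], [-0.0009, -0.0001, 0.017])
181.0 ([-0.0345, 0.0145, 0.0017], [-0.0009, -0.0001, 0.0253])
178.0 ([-0.0461, 0.0173, 0.0017], [-0.0009, -0.0, 0.0336])
175.0 ([-0.0577, 0.0196, 0.0017], [-0.0009, -0.0, 0.042])
```

Call:
{"fn": "carry_out", "kwargs": {
  "series": [
    {"jaw": 1, "dp": [-0.012, 0.007, 0.001], "rotation": [0, 0, 0.0085]},
    {"jaw": 1, "dp": [-0.023, 0.011, 0.001], "rotation": [0, 0, 0.017]},
    {"jaw": 1, "dp": [-0.0345, 0.0145, 0.001], "rotation": [0, 0, 0.0255]},
    {"jaw": 1, "dp": [-0.046, 0.0175, 0.001], "rotation": [0, 0, 0.0335]},
    {"jaw": 1, "dp": [-0.058, 0.0195, 0.001], "rotation": [0, 0, 0.042]}
  ]
}}

```text
time: 10.9
position: [0.4942, -0.033, 0.0874]
tcp_rot: [0.002, -0.623, 0.783, -0.002]
force: [2.4, -7.5, 1.9]
opening: 0.0005
grip_force: 3.7
```

```bash
python3 nx.py 172 169 166 163 160
```

```text
[ 0.4942 -0.033   0.0874] [ 2.4 -7.5  1.9]
-103.0
172.0 ([-0.0124, 0.0059, 0.0017], [-0.001, 0.0, 0.0084])
169.0 ([-0.0236, 0.01, 0.0016], [-0.001, 0.0001, 0.0167])
166.0 ([-0.0349, 0.0134, 0.0016], [-0.001, 0.0001, 0.025])
163.0 ([-0.0465, 0.0162, 0.0016], [-0.001, 0.0001, 0.0334])
160.0 ([-0.0581, 0.0185, 0.0016], [-0.001, 0.0001, 0.0417])
```

Call:
{"fn": "carry_out", "kwargs": {
  "series": [
    {"jaw": 1, "dp": [-0.012, 0.006, 0.001], "rotation": [0, 0, 0.0085]},
    {"jaw": 1, "dp": [-0.0235, 0.01, 0.001], "rotation": [0, 0, 0.017]},
    {"jaw": 1, "dp": [-0.035, 0.0135, 0.001], "rotation": [0, 0, 0.025]},
    {"jaw": 1, "dp": [-0.0465, 0.016, 0.001], "rotation": [0, 0, 0.0335]},
    {"jaw": 1, "dp": [-0.058, 0.0185, 0.001], "rotation": [0, 0, 0.0415]}
  ]
}}

```text
time: 11.4
position: [0.4925, -0.0186, 0.0873]
tcp_rot: [0.001, -0.516, 0.857, -0.002]
force: [3.8, -10.5, 4.2]
opening: 0.0006
grip_force: 4.9
```

```bash
python3 nx.py 157 154 151 148 145
```

```text
[ 0.4925 -0.0186  0.0873] [  3.8 -10.5   4.2]
-117.9
157.0 ([-0.0148, 0.0045, 0.0013], [-0.0009, 0.0, 0.0085])
154.0 ([-0.026, 0.0085, 0.0012], [-0.0009, 0.0001, 0.0169])
151.0 ([-0.0374, 0.012, 0.0012], [-0.0009, 0.0001, 0.0252])
148.0 ([-0.0489, 0.0148, 0.0012], [-0.0009, 0.0001, 0.0335])
145.0 ([-0.0606, 0.017, 0.0012], [-0.0009, 0.0001, 0.0419])
```

Call:
{"fn": "carry_out", "kwargs": {
  "series": [
    {"jaw": 1, "dp": [-0.013, 0.0045, 0.001], "rotation": [0, 0, 0.0085]},
    {"jaw": 1, "dp": [-0.025, 0.0085, 0.001], "rotation": [0, 0, 0.017]},
    {"jaw": 1, "dp": [-0.037, 0.012, 0.001], "rotation": [0, 0, 0.025]},
    {"jaw": 1, "dp": [-0.049, 0.015, 0.001], "rotation": [0, 0, 0.0335]},
    {"jaw": 1, "dp": [-0.0605, 0.017, 0.001], "rotation": [0, 0, 0.042]}
  ]
}}

```text
time: 11.9
position: [0.4933, -0.0043, 0.0866]
tcp_rot: [-0.001, -0.398, 0.917, -0.002]
force: [-0.8, -12.6, 7.2]
opening: 0.0005
grip_force: 5.8
```

```bash
python3 nx.py 142 139 136 133 130
```

```text
[ 0.4933 -0.0043  0.0866] [ -0.8 -12.6   7.2]
-133.1
142.0 ([-0.021, 0.0001, -0.0019], [-0.0003, -0.0006, 0.0081])
139.0 ([-0.0322, 0.0042, -0.0019], [-0.0004, -0.0006, 0.0164])
136.0 ([-0.0435, 0.0077, -0.002], [-0.0004, -0.0006, 0.0247])
133.0 ([-0.0551, 0.0105, -0.002], [-0.0004, -0.0006, 0.0331])
130.0 ([-0.0667, 0.0128, -0.0021], [-0.0004, -0.0006, 0.0414])
```

Call:
{"fn": "carry_out", "kwargs": {
  "series": [
    {"jaw": 1, "dp": [-0.014, 0, -0.003], "rotation": [0, 0, 0.008]},
    {"jaw": 1, "dp": [-0.028, 0.002, -0.005], "rotation": [0, 0, 0.0165]},
    {"jaw": 1, "dp": [-0.0415, 0.005, -0.005], "rotation": [0, 0, 0.0245]},
    {"jaw": 1, "dp": [-0.0545, 0.009, -0.005], "rotation": [0, 0, 0.033]},
    {"jaw": 1, "dp": [-0.0665, 0.012, -0.005], "rotation": [0, 0, 0.0415]}
  ]
}}

```text
time: 12.4
position: [0.4985, 0.0092, 0.0865]
tcp_rot: [-0.005, -0.275, 0.962, -0.001]
force: [-7.6, -11.5, 8.0]
opening: 0.0003
grip_force: 6.1
```

```bash
python3 nx.py 127 124 121 118 115
```

```text
[0.4985 0.0092 0.0865] [ -7.6 -11.5   8. ]
-148.1
127.0 ([-0.0258, -0.0007, -0.0023], [0.0, -0.0018, 0.008])
124.0 ([-0.037, 0.0034, -0.0024], [-0.0, -0.0018, 0.0164])
121.0 ([-0.0483, 0.0068, -0.0025], [-0.0001, -0.0018, 0.0247])
118.0 ([-0.0599, 0.0097, -0.0027], [-0.0001, -0.0018, 0.033])
115.0 ([-0.0715, 0.012, -0.0028], [-0.0002, -0.0018, 0.0414])
```

Call:
{"fn": "carry_out", "kwargs": {
  "series": [
    {"jaw": 1, "dp": [-0.012, 0, -0.004], "rotation": [0, 0, 0.0085]},
    {"jaw": 1, "dp": [-0.025, 0.002, -0.008], "rotation": [0, -0.001, 0.0165]},
    {"jaw": 1, "dp": [-0.038, 0.004, -0.011], "rotation": [0, -0.001, 0.0245]},
    {"jaw": 1, "dp": [-0.052, 0.007, -0.014], "rotation": [0, -0.0015, 0.033]},
    {"jaw": 1, "dp": [-0.066, 0.01, -0.014], "rotation": [0, -0.0015, 0.0415]}
  ]
}}

```text
time: 12.9
position: [0.5058, 0.0202, 0.0869]
tcp_rot: [-0.006, -0.146, 0.989, 0.0]
force: [-13.4, -1.4, 1.6]
opening: 0.0004
grip_force: 6.2
```

```bash
python3 nx.py 112 109 106 103 100
```

```text
[0.5058 0.0202 0.0869] [-13.4  -1.4   1.6]
-163.2
112.0 ([-0.036, 0.0014, -0.0008], [0.0003, -0.002, 0.0078])
109.0 ([-0.0472, 0.0055, -0.0009], [0.0002, -0.002, 0.0161])
106.0 ([-0.0585, 0.0089, -0.0011], [0.0002, -0.002, 0.0245])
103.0 ([-0.0701, 0.0118, -0.0012], [0.0001, -0.002, 0.0328])
100.0 ([-0.0817, 0.0141, -0.0014], [0.0001, -0.002, 0.0411])
```

Call:
{"fn": "carry_out", "kwargs": {
  "series": [
    {"jaw": 1, "dp": [-0.015, 0.002, 0], "rotation": [0, -0.0005, 0.004]},
    {"jaw": 1, "dp": [-0.03, 0.005, 0], "rotation": [0, -0.001, 0.01]},
    {"jaw": 1, "dp": [-0.045, 0.008, 0], "rotation": [0, -0.001, 0.017]},
    {"jaw": 1, "dp": [-0.06, 0.011, 0], "rotation": [0, -0.0015, 0.024]},
    {"jaw": 1, "dp": [-0.075, 0.013, 0], "rotation": [0, -0.0015, 0.031]}
  ]
}}

```text
time: 13.4
position: [0.5266, 0.0311, 0.0876]
tcp_rot: [0.003, -0.05, 0.999, 0.002]
force: [-5.6, 0.8, -3.8]
opening: 0.0004
grip_force: 2.6
```

```bash
python3 nx.py 105 100 95 90 85
```

```text
[0.5266 0.0311 0.0876] [-5.6  0.8 -3.8]
-174.3
105.0 ([0.0278, -0.0132, 0.002], [0.0005, 0.0009, -0.0035])
100.0 ([0.0095, -0.0055, 0.0021], [0.0005, 0.0009, 0.0104])
95.0 ([-0.0093, 0.0007, 0.0023], [0.0006, 0.0009, 0.0243])
90.0 ([-0.0286, 0.0052, 0.0024], [0.0006, 0.0009, 0.0382])
85.0 ([-0.0482, 0.008, 0.0025], [0.0006, 0.0008, 0.0521])
```

Call:
{"fn": "carry_out", "kwargs": {
  "series": [
    {"jaw": 1, "dp": [-0.009, 0.001, 0.002], "rotation": [0, 0, 0.01]},
    {"jaw": 1, "dp": [-0.018, 0.003, 0.002], "rotation": [0, 0, 0.02]},
    {"jaw": 1, "dp": [-0.028, 0.005, 0.002], "rotation": [0, 0, 0.03]},
    {"jaw": 1, "dp": [-0.038, 0.007, 0.002], "rotation": [0, 0, 0.04]},
    {"jaw": 1, "dp": [-0.048, 0.008, 0.002], "rotation": [0, 0, 0.05]}
  ]
}}

```text
time: 13.9
position: [0.5447, 0.0356, 0.0904]
tcp_rot: [0.009, 0.106, 0.994, 0.004]
force: [0.3, 0.4, 0.1]
opening: 0.0011
grip_force: 0.0
```

```bash
python3 nx.py 84 82 80 78 76
python3 - <<'E'
from h import *
a=vision.read_camera('scene')[120:300,240:420,::-1];b=vision.read_camera('top')[180:360,230:410,::-1]
cv2.imwrite('pics/c4.png',cv2.resize(np.hstack([a,b]),(800,400),interpolation=cv2.INTER_CUBIC))
E
```

```text
[0.5447 0.0356 0.0904] [0.3 0.4 0.1]
167.8
84.0 ([0.0201, -0.0091, 0.013], [0.0017, 0.0028, 0.005])
82.0 ([0.0127, -0.0062, 0.0131], [0.0017, 0.0028, 0.0106])
80.0 ([0.0052, -0.0036, 0.0133], [0.0018, 0.0028, 0.0161])
78.0 ([-0.0023, -0.0012, 0.0134], [0.0018, 0.0027, 0.0217])
76.0 ([-0.01, 0.001, 0.0136], [0.0019, 0.0027, 0.0272])
```

View pics/c4.png

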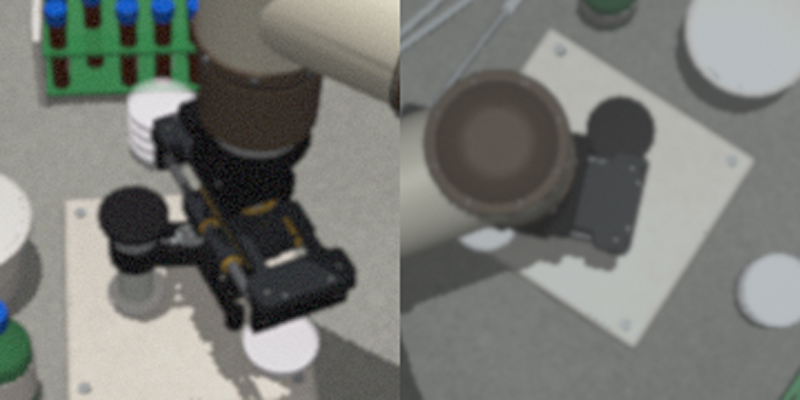

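The force has gone to zero and the knob shows beyond the fingers at about (235,318), so the lever has snapped over. I back off sideways, then lift, and check.

Call:
{"fn": "carry_out", "kwargs": {
  "series": [
    {"jaw": 1, "dp": [0.03, 0, 0], "rotation": [0, 0, 0]},
    {"jaw": 1, "dp": [0.08, 0, 0], "rotation": [0, 0, 0]},
    {"jaw": 1, "dp": [0.08, 0, -0.1], "rotation": [0, 0, 0]},
    {"jaw": 1, "dp": [0.08, 0, -0.3], "rotation": [0, 0, 0]},
    {"jaw": 1, "dp": [0.08, 0, -0.45], "rotation": [0, 0, 0]}
  ]
}}

```text
time: 14.5
position: [0.5213, 0.0388, 0.2037]
tcp_rot: [0.009, 0.104, 0.995, 0.004]
force: [0.6, 0.6, -0.0]
opening: 0.0001
grip_force: 0.0
```

Call:
{"fn": "carry_out", "kwargs": {
  "series": [
    {"jaw": 1, "dp": [0.2, 0, -0.1], "rotation": [0, 0, 0]},
    {"jaw": 1, "dp": [0.4, 0, -0.2], "rotation": [0, 0, 0]},
    {"jaw": 1, "dp": [0.55, 0, -0.2], "rotation": [0, 0, 0]},
    {"jaw": 1, "dp": [0.55, 0, -0.2], "rotation": [0, 0, 0]},
    {"jaw": 1, "dp": [0.55, 0, -0.2], "rotation": [0, 0, 0]}
  ]
}}

```text
time: 15.0
position: [0.3854, 0.067, 0.2498]
tcp_rot: [0.009, 0.103, 0.995, 0.005]
force: [-0.1, -0.5, -0.3]
opening: 0.0005
grip_force: 0.0
```

```bash
python3 - <<'E'
from h import *
a=vision.read_camera('scene')[120:300,240:420,::-1];b=vision.read_camera('top')[180:360,230:410,::-1]
cv2.imwrite('pics/c5.png',cv2.resize(np.hstack([a,b]),(800,400),interpolation=cv2.INTER_CUBIC))
t=np.radians(78.3);k=[*(PV+.078*np.array([np.cos(t),np.sin(t)])),.093]
print((proj('scene',[k])-[240,120])*400/180,(proj('top',[k])-[230,180])*400/180+[400,0],pose()[2]['force'])
E
```

```text
[[234.76931229 309.24648183]] [[496.23124001 159.94802572]] [-0.2306344   0.54623732 -0.92800203]
```

View pics/c5.png

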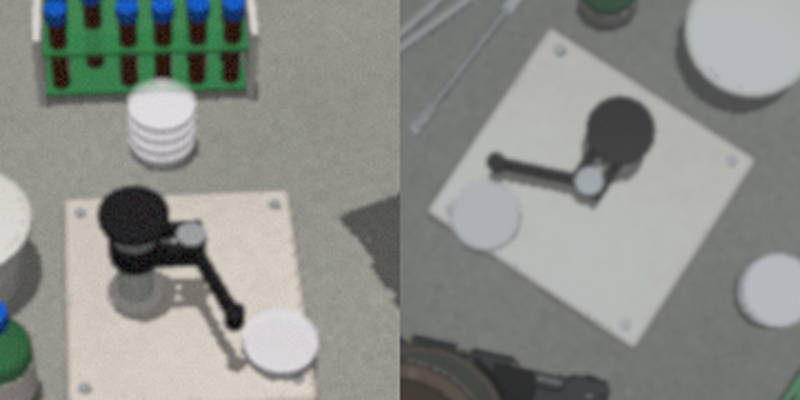

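The knob is at (235,314) in the scene crop and (495,161) in the top crop. That matches the fully closed projection of (235,309) and (496,160). The stage is down and the dish and stack have not moved, so I hand in the job.

```bash
python3 -c "
from bench import r
print(r.finish_job())"
```

```text
the job is handed in; nothing more can be done
None
```

I pressed the stage home (about 16 N measured at the wrist) and swung the lever over centre until it snapped closed; the last pictures show it at the closed position with the dish and stack unmoved and the arm clear, and I handed the job in at about 15 s, with no verdict returned.

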